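Fetch the ravioli stamp from behind the bottles

TASK

The ravioli stamp is hemmed in behind the three bottles on the wooden bottle tray. Lift the three bottles out and stand them all on the grey side tray, then put the stamp down flat in the middle of the steel flour dish, and then return each bottle to the wooden tray, upright on the very spot where that bottle stood at the start. Set things down without dropping them, knock nothing over, and leave the mug, the pepper mill and the ravioli mould as they are.

Things in the scene. Friction and masses are not known exactly. Their poses are not given: they have to be found in the camera images.
- oil_bottle: Oil bottle: green glass with a white paper label and a yellow screw cap. Round body 62 mm in diameter up to 96 mm, shoulder narrowing to a 27 mm neck at 112 mm, cap 30 mm in diameter and 30 mm tall (a 33 mm bead runs round the cap's lowest 3 mm), 165 mm tall in all; about 0.3 to 0.55 kg. Origin at the centre of its underside, z up. Easily taken by the cap from above. The three bottles swap their spots from one start to the next.
- vinegar_bottle: Vinegar bottle: amber glass with a tan label and a red screw cap. Round body 62 mm in diameter up to 84 mm, shoulder narrowing to a 27 mm neck at 110 mm, cap 30 mm in diameter and 30 mm tall, 162 mm tall in all; about 0.3 to 0.55 kg. Origin at the centre of its underside, z up.
- syrup_bottle: Syrup bottle: white stoneware with two blue bands and a blue screw cap. Round body 62 mm in diameter up to 92 mm, shoulder narrowing to a 27 mm neck at 114 mm, cap 30 mm in diameter and 30 mm tall, 168 mm tall in all; about 0.3 to 0.55 kg. Origin at the centre of its underside, z up.
- ravioli_stamp: Ravioli stamp: a round aluminium cutter 54 mm across over its flutes and 14 mm tall, under a pale turned wooden grip 54 mm in diameter that reaches to 36 mm and is then bevelled to its top at 42 mm; about 0.14 kg. Origin at the centre of its underside, z up. It stands on the bottle tray on the far side from the robot (the tray's +x half), with a bottle about 10 mm away in front of it and one on each side, so there is no room for fingers round it until they are gone.
- bottle_tray: Wooden tray, fixed: 210 mm (x) by 220 mm (y), floor 6 mm thick, rim 7 mm wide and 12 mm high. Origin at the centre of its underside, z up, +x away from the robot (it is turned by up to 0.25 rad). Three flat cork discs 72 mm in diameter, nearly flush with the floor, lie under the bottles at about (-29, 0), (8, 61) and (8, -61) mm; the stamp stands at about (40, 0) mm with no disc. A bottle's cap stands about 65 to 77 mm from its neighbour's, centre to centre.
- side_tray: Grey plastic side tray, fixed and empty: 300 mm (x) by 160 mm (y), floor 4 mm thick, rim 4 mm wide and 10 mm high. Origin at the centre of its underside, z up, its long side along its x (turned by up to 0.25 rad from straight away from the robot). Room for the three bottles in a row, 90 mm apart along its x.
- flour_dish: Shallow round steel dish, fixed and empty: flat floor 2 mm thick and about 126 mm across inside, rim 9 mm high and 140 mm across. Origin at the centre of its underside, z up.
- mug: Blue ceramic mug, 80 mm in diameter and 92 mm tall, standing to one side on the counter. Origin at the centre of its underside. Leave it alone.
- pepper_mill: Dark wooden pepper mill, 54 mm in diameter and 128 mm tall, standing beyond the trays. Origin at the centre of its underside. Leave it alone.
- ravioli_mould: Aluminium ravioli mould, a plate 105 mm (x) by 250 mm (y) and 25 mm high with ten round hollows, lying to one side of the trays. Origin at the centre of its underside. Leave it alone.

How it is judged:
By the outcome, as a careful person would: the job done as asked, in the order asked, and still so for the second after the job is handed in, with the robot touching nothing.
It also fails if it takes over 144 s, if anything falls off the work surface, if the arm or the gripper's body presses on something with over 40 N, if the wrist force passes 120 N, or if a joint passes its speed limit or range.

ROBOT

A 6-joint arm with a two-finger parallel gripper is mounted at the origin on the work surface. World frame = base frame: x ahead of the robot, y to its left, z up, the work surface at z = 0. Lengths are in mm, angles in rad, forces in N, time in s.
With the tool pointing down it reaches from about 400 to 825 mm from the base axis. Payload 7 kg.
Tool frame: the origin (TCP) lies at the very end of the fingers, on their centre line; the grasp point (between the pads) lies 19 mm behind it; z points along the fingers, y is the line along which they close (so a half turn about z gives the same grasp; the last joint's range is limited). The gripper opens to 88 mm and grips with 3 to 60 N. Pads are 19 mm wide; open, the fingers measure 130 mm over their backs; the gripper's body (78 mm by 193 mm) begins 47 mm behind the grasp point.
Start: joints at [0.288, 0.359, 0.012, 0, -1.224, -0.288], TCP at [674.978, -0.019, 226.561] pointing down, gripper open.
Joint ranges: [-3.07, 3.07], [-1.43, 2.12], [-1.02, 1.25], [-3.03, 1.67], [-3.05, -0], [-3.03, 3.03]. Speed limits (rad/s): [2.39, 2.39, 3.01, 3.14, 3.14, 3.14].

INTERFACE

Orientations are given as a unit quaternion [x, y, z, w].
In Python, from plant import bot gives the robot as it stands. Calls block until the motion is done:
- bot.move_ptp(position, orientation): joint-space move of the TCP to a pose.
- bot.line_to(position, velocity=150, ori=None): straight line of the TCP; ori=None keeps the orientation; velocity is the mean speed in mm/s.
- bot.move_joints(angles): joint-space move.
- bot.move_gripper(opening, force=None): finger opening in mm; force is the grip in N (None keeps the last); returns when the fingers have stopped.
- bot.pause(seconds).
- bot.solve_ik(position, orientation): joint angles nearest the present ones, or None.
- bot.read_state(): the state.
- bot.camera(name): name is "scene" or "side" or "wrist"; returns the picture (480x640x3 uint8, red, green, blue); there is no depth.
- bot.get_calibration(name): a dict with "fx", "fy", "cx", "cy" (pixels), "view" (4x4, takes a point from world to camera coordinates); the wrist camera has in their place "T_tool_cam" (4x4, takes a point from camera to tool coordinates, whose origin is the TCP and whose axes are the flange's). Camera axes: x right, y up, looking along -z (the intrinsics and any distortion apply to the point x, -y, -z); pixel columns grow to the right and rows downward; lengths in mm; the calibration is good to about 2 mm. A picture is of the moment at which its call begins: read the wrist's pose just before it. get_calibration takes no time and is no camera call.
A pose or a line that the arm cannot do raises bot.Unreachable and nothing moves.
- bot.close_job(): hands the job in; it is judged then, once.
The state is a dict: "t": time; "joint_pos": joint angles; "qvel": joint speeds; "tau": joint torques, N m; "tcp_pos": TCP position; "eef_rot": TCP orientation; "contact_force": force on the tool from outside, world axes, zero at the start; "moment": the same for the moment, N m; "width": finger opening in mm; "finger_force": force on a finger pad.
Only numpy, scipy, OpenCV 4.12 (cv2) and the standard library are available. Lean on these libraries where they do the work, as an engineer would, in place of code of your own. Each camera call takes 0.05 s, during which the arm holds its last target. There are 200 camera calls.

## Working session

There is one attempt and no reset: what is moved stays moved. The work goes in short steps, each a Python script; the robot and the scene stay as the last script left them, time stands still between calls to the robot, and variables do not carry over. Pictures are saved under pics/ and viewed, at most 14 in all, crops included, and the job is handed in when it is done.

```bash
ls; mkdir -p pics; python3 - <<'E'
from plant import bot
import cv2,numpy as np
np.set_printoptions(suppress=True,precision=3)
for n in ["scene","side","wrist"]:
    cv2.imwrite(f"pics/{n}0.png",bot.camera(n)[:,:,::-1]); print(n,bot.get_calibration(n))
s=bot.read_state(); print(s)
E
```

```text
pics
scene {'fx': 535.0958775462681, 'fy': 535.0958775462681, 'cx': 320.32326576940756, 'cy': 237.59073737161353, 'view': array([[    0.046,     0.999,    -0.005,   -33.919],
       [   -0.718,     0.037,     0.695,   386.596],
       [    0.695,    -0.028,     0.719, -2028.585],
       [    0.   ,     0.   ,     0.   ,     1.   ]])}
side {'fx': 609.657436829153, 'fy': 609.657436829153, 'cx': 322.1201902522333, 'cy': 241.57408204500902, 'view': array([[    0.925,    -0.38 ,    -0.002,  -517.248],
       [    0.195,     0.469,     0.861,  -180.663],
       [   -0.326,    -0.797,     0.508, -1307.759],
       [    0.   ,     0.   ,     0.   ,     1.   ]])}
wrist {'fx': 333.90980450564933, 'fy': 333.90980450564933, 'cx': 319.07980834220496, 'cy': 240.3017626213216, 'T_tool_cam': array([[   0.   ,    0.961,    0.277,   75.176],
       [   1.   ,   -0.001,    0.001,    1.086],
       [   0.001,    0.277,   -0.961, -157.485],
       [   0.   ,    0.   ,    0.   ,    1.   ]])}
{'t': 0.15, 'joint_pos': array([ 0.288,  0.359,  0.011, -0.   , -1.224, -0.288]), 'qvel': array([ 0.001, -0.002,  0.003,  0.002,  0.002,  0.001]), 'tau': array([  0.   , -58.327,  29.329,   7.001,   0.009,  -0.   ]), 'tcp_pos': array([674.635,  -0.021, 225.838]), 'eef_rot': array([-0.707,  0.707,  0.   , -0.001]), 'contact_force': array([-0.628,  0.339, -0.104]), 'moment': array([-0.002,  0.063,  0.005]), 'finger_force': 0.0, 'width': 87.6159087138505}
```

View pics/scene0.png

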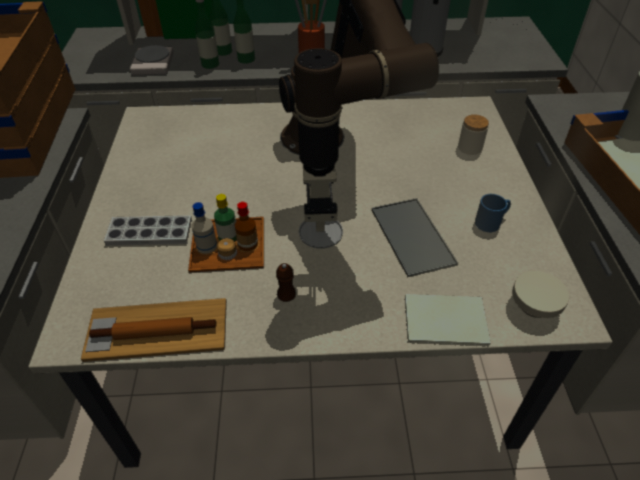

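View pics/side0.png

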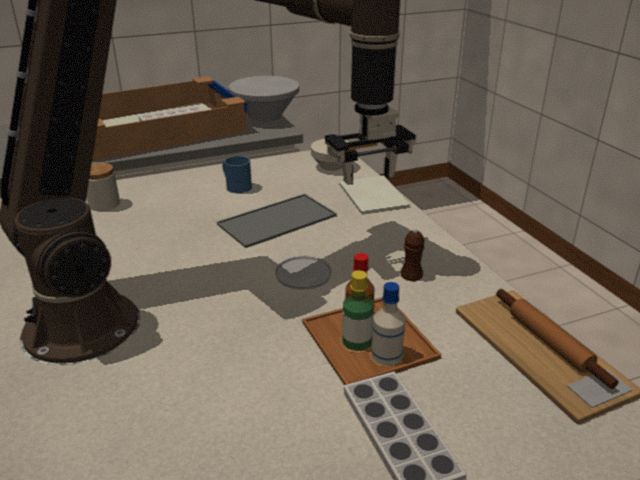

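View pics/wrist0.png

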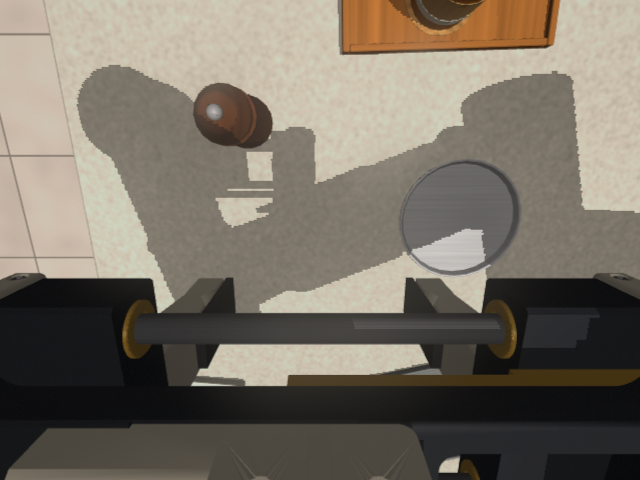

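The scene picture shows the caps: blue (198,209), yellow (221,200), red (243,208). The stamp is at (227,248), the bottle tray around (228,243), the dish at (321,232), the side tray with corners (373,207), (418,200), (455,263), (410,273), and the mill at (286,280). The side view agrees with this. The wrist view shows the dish at (460,217) and the mill.

```bash
cat > h.py <<'E'
import cv2,numpy as np
from scipy.spatial.transform import Rotation as R
np.set_printoptions(suppress=True,precision=1)
def campose(bot,name,st=None):
    c=bot.get_calibration(name)
    if 'view' in c: T=np.linalg.inv(c['view'])
    else:
        W=np.eye(4); W[:3,:3]=R.from_quat(st['eef_rot']).as_matrix(); W[:3,3]=st['tcp_pos']; T=W@c['T_tool_cam']
    return c,T
def cast(cal,uv,z):
    c,T=cal; d=T[:3,:3]@np.array([(uv[0]-c['cx'])/c['fx'],-(uv[1]-c['cy'])/c['fy'],-1])
    o=T[:3,3]; return o+d*(z-o[2])/d[2]
def proj(cal,p):
    c,T=cal; q=np.linalg.inv(T)@np.append(p,1); return np.array([c['cx']-c['fx']*q[0]/q[2],c['cy']+c['fy']*q[1]/q[2]])
def blobs(img,lo,hi,amin=20):
    m=cv2.inRange(cv2.cvtColor(img,cv2.COLOR_RGB2HSV),lo,hi)
    n,l,s,ce=cv2.connectedComponentsWithStats(m)
    return sorted([(int(s[i,4]),ce[i],s[i,:4]) for i in range(1,n) if s[i,4]>=amin],key=lambda b:-b[0])
def ori(a): # tool down, finger closing line at world angle a
    y=np.array([np.cos(a),np.sin(a),0]); z=np.array([0,0,-1.]); return R.from_matrix(np.c_[np.cross(y,z),y,z]).as_quat()
E
python3 - <<'E'
from h import *
from plant import bot
im=cv2.imread('pics/scene0.png')[:,:,::-1]; im=np.ascontiguousarray(im); cal=campose(bot,'scene')
for n,lo,hi,h in [('oil',(22,150,100),(32,255,255),156),('vin',(0,180,120),(6,255,255),153),('syr',(105,150,80),(122,255,255),159)]:
    for b in blobs(im,lo,hi,12)[:3]: print(n,b[0],b[1],cast(cal,b[1],h))
for n,uv,z in [('trayTL',(193,221),12),('trayTR',(265,219),12),('trayBR',(265,265),12),('trayBL',(190,270),12),('dish',(321,232),6),('st1',(373,207),8),('st2',(418,200),8),('st3',(455,263),8),('st4',(410,273),8),('mill',(285,268),128),('millbase',(287,296),0),('stamp',(227,244),46),('mugtop',(490,203),92),('mould',(149,230),25)]:
    print(n,cast(cal,uv,z))
E
```

```text
oil 51 [220.4 196.6] [ 509.6 -279.1  156. ]
vin 41 [241.9 204.5] [ 543.5 -215.2  153. ]
syr 41 [197.3 205.4] [ 547.3 -341.1  159. ]
syr 18 [614.4 111.4] [ 138.9 1044.4  159. ]
trayTL [ 457.2 -389.8   12. ]
trayTR [ 459.7 -162.5   12. ]
trayBR [ 653.5 -157.4   12. ]
trayBL [ 661.8 -374.1   12. ]
dish [520.7  12.3   6. ]
st1 [417.3 186.3   8. ]
st2 [391.1 337.9   8. ]
st3 [670.2 398.6   8. ]
st4 [701.7 260.8   8. ]
mill [768.5 -92.9 128. ]
millbase [761.3 -94.1   0. ]
stamp [ 595.6 -267.8   46. ]
mugtop [508.1 526.8  92. ]
mould [ 503.8 -516.6   25. ]
```

```bash
python3 - <<'E'
from h import *
from plant import bot
bot.move_ptp([560,-190,330],ori(np.pi))
bot.pause(.3)
st=bot.read_state(); im=bot.camera('wrist'); cv2.imwrite('pics/w1.png',im[:,:,::-1]); cal=campose(bot,'wrist',st)
np.savez('w1.npz',p=st['tcp_pos'],q=st['eef_rot'])
print(st['t'],st['tcp_pos'],st['joint_pos'])
for n,lo,hi,h in [('oil',(22,150,80),(32,255,255),165),('vin',(0,180,80),(6,255,255),162),('syr',(105,150,60),(122,255,255),168)]:
    for b in blobs(im,lo,hi,60)[:2]: print(n,b[0],b[1],b[2],cast(cal,b[1],h+6))
E
```

```text
1.4167 [ 560.5 -189.2  329.2] [ 0.   0.2 -0.  -0.  -1.4 -0. ]
oil 1030 [359.4 129.7] [342 112  36  36] [ 523.5 -277.   171. ]
vin 871 [323.6 194.8] [308 178  32  35] [ 555.3 -217.9  168. ]
syr 1062 [321.3  53. ] [305  33  33  46] [ 558.  -337.9  174. ]
```

View pics/w1.png

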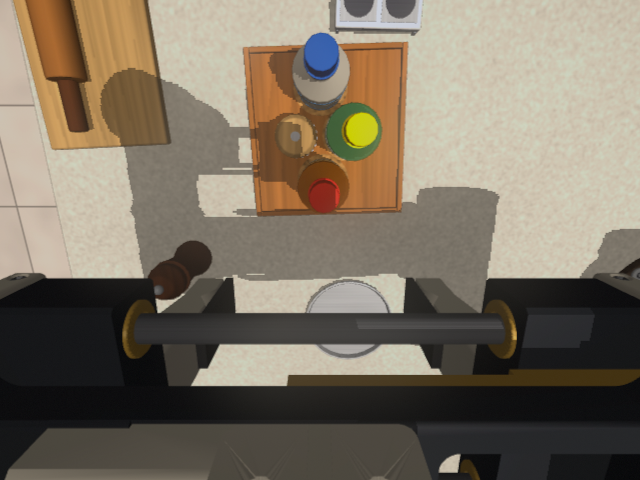

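The wrist view shows caps at blue (321,53), yellow (359,130) and red (324,195). The stamp is at (294,135), the tray spans (245,45) to (405,212), and the dish is at (348,317). I'll cross-check the three views.

```bash
python3 - <<'E'
from h import *
from plant import bot
d=np.load('w1.npz'); cal=campose(bot,'wrist',dict(tcp_pos=d['p'],eef_rot=d['q']))
for n,uv,z in [('tTL',(245,48),12),('tTR',(407,43),12),('tBR',(402,210),12),('tBL',(257,215),12),('stamp',(294.5,135),48),('dish',(348,318),7)]: print(n,cast(cal,uv,z))
im=np.ascontiguousarray(cv2.imread('pics/wrist0.png')[:,:,::-1])
c0=campose(bot,'wrist',dict(tcp_pos=np.array([674.6,0,225.8]),eef_rot=[-.7071,.7071,0,0]))
print('dish w0',cast(c0,(460,217),7),'mill',cast(c0,(215,112),128))
side=np.ascontiguousarray(cv2.imread('pics/side0.png')[:,:,::-1]); cs=campose(bot,'side')
for n,lo,hi,h in [('oil',(22,150,80),(32,255,255),156),('vin',(0,180,80),(6,255,255),153),('syr',(105,150,60),(122,255,255),159)]:
    b=blobs(side,lo,hi,60)[0]; print(n,b[0],b[1],cast(cs,b[1],h))
print('dish side',cast(cs,(303,272),7),'scene',cast(campose(bot,'scene'),(321,232),7))
E
```

```text
tTL [ 653.9 -381.6   12. ]
tTR [ 448.7 -387.5   12. ]
tBR [ 440.1 -173.4   12. ]
tBL [ 649.5 -165.7   12. ]
stamp [ 590.5 -275.4   48. ]
dish [513.    3.2   7. ]
dish w0 [512.1   5.2   7. ] mill [748.5 -97.3 128. ]
oil 274 [358.2 281.1] [ 520.1 -279.3  156. ]
vin 129 [359.7 259.1] [ 559. -204.  153.]
syr 103 [390.9 287. ] [ 566.7 -324.8  159. ]
dish side [510.7   3.7   7. ] scene [521.7  12.3   7. ]
```

```bash
cat >> h.py <<'E'
import json,os
A=np.pi; Q=ori(A)
CAP={'oil':((22,150,60),(32,255,255),171,145.5,(523.5,-277)),'vin':((0,170,60),(6,255,255),168,139,(555.3,-217.9)),'syr':((105,150,50),(122,255,255),174,145,(558,-337.9))}
def load(): return json.load(open('db.json')) if os.path.exists('db.json') else {}
def save(d): json.dump(d,open('db.json','w'))
def look(bot,n,guess,ztop,zt=235):
    lo,hi=CAP[n][:2]
    bot.move_ptp([guess[0],guess[1]+80,zt],Q); bot.pause(.3)
    st=bot.read_state(); im=bot.camera('wrist'); cal=campose(bot,'wrist',st)
    b=blobs(im,lo,hi,60)[0]; p=cast(cal,b[1],ztop); print('look',n,b[0],b[1],b[2],p); return p,im
def lower(bot,x,y,z,maxd=5,thr=3.):
    """down to z+1.5, then in small steps until the load is taken"""
    bot.line_to([x,y,z+25],200); bot.line_to([x,y,z+2],60); bot.pause(.25)
    f0=bot.read_state()['contact_force'][2]; zz=z+2
    while zz>z-maxd+2:
        zz-=.5; bot.line_to([x,y,zz],20); f=bot.read_state()['contact_force'][2]
        if f-f0>thr: break
    print('down: cmd z',zz,'nominal',z,'dF',f-f0); return zz
def grab(bot,x,y,z,op,force,up):
    bot.line_to([x,y,z],120); bot.pause(.15); bot.move_gripper(op,force); bot.pause(.2)
    s=bot.read_state(); print('grip w',s['width'],'F',s['finger_force'],s['contact_force']); 
    bot.line_to([x,y,z+15],50); bot.line_to([x,y,up],200)
def release(bot,x,y,z,op,up):
    bot.move_gripper(op); bot.line_to([x,y,z+30],80); bot.line_to([x,y,up],250)
E
python3 - <<'E'
from h import *
from plant import bot
cs=campose(bot,'side'); c=np.array([cast(cs,uv,10) for uv in [(219,218),(309,196),(336,213),(247,243)]]); print(c)
m=c.mean(0); v=(c[2]+c[1]-c[3]-c[0])/2; w=(c[2]+c[3]-c[0]-c[1])/2; print(m,v,w,np.linalg.norm(v),np.linalg.norm(w),np.arctan2(v[1],v[0]))
bot.move_gripper(50)
p,im=look(bot,'vin',CAP['vin'][4],168); cv2.imwrite('pics/w2.png',im[:,:,::-1]); print(bot.read_state()['t'])
E
```

```text
[[389.2 345.7  10. ]
 [672.  378.4  10. ]
 [703.4 247.7  10. ]
 [423.  183.3  10. ]]
[546.9 288.8  10. ] [281.6  48.6   0. ] [  32.6 -146.5    0. ] 285.70730339594536 150.10578439156873 0.1707911862765545
look vin 1655 [319.5 141.5] [298 118  45  48] [ 554.9 -215.3  168. ]
3.15
```

View pics/w2.png

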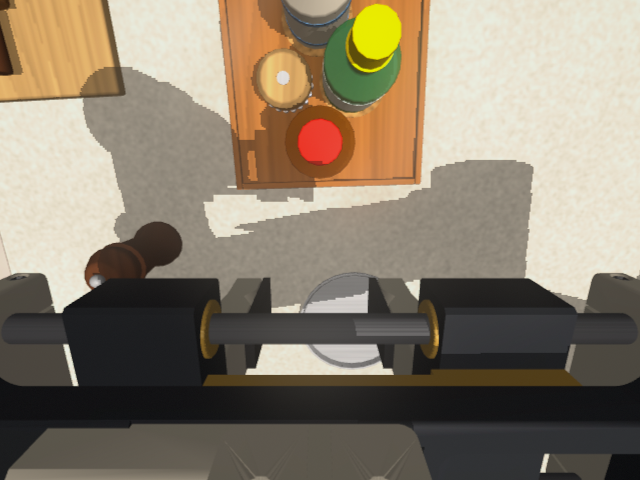

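The red cap is centred at (320,142), so the vinegar bottle is at about (555,-215). Next I move it to the far end of the side tray.

```bash
cat >> h.py <<'E'
SC=np.array([547,291]); SY=.19; U=np.array([np.cos(SY),np.sin(SY)])
SPOT={'vin':SC+88*U,'oil':SC,'syr':SC-88*U}
def out(bot,n,p):
    z=CAP[n][3]; x,y=map(float,p[:2]); d=load()
    bot.move_gripper(50); bot.line_to([x,y,235],200)
    grab(bot,x,y,z,24,40,235)
    sx,sy=map(float,SPOT[n]); bot.line_to([sx,sy,235],280)
    zz=lower(bot,sx,sy,z-2); d[n]=dict(home=[x,y,z],spot=[sx,sy,zz]); save(d)
    release(bot,sx,sy,zz,50,240); print(bot.read_state()['t'])
E
python3 - <<'E'
from h import *
from plant import bot
out(bot,'vin',(554.9,-215.5))
for c in ['side','scene']: cv2.imwrite(f'pics/{c}2.png',bot.camera(c)[:,:,::-1])
a=cv2.imread('pics/side2.png')[120:420,180:500]; cv2.imwrite('pics/s2.png',cv2.resize(a,(640,600)))
E
```

```text
grip w 29.129597937457866 F 39.99871373176575 [ 1.3 -1.1  1. ]
down: cmd z 136.5 nominal 137 dF 5.727624181343779
12.8667
```

View pics/s2.png

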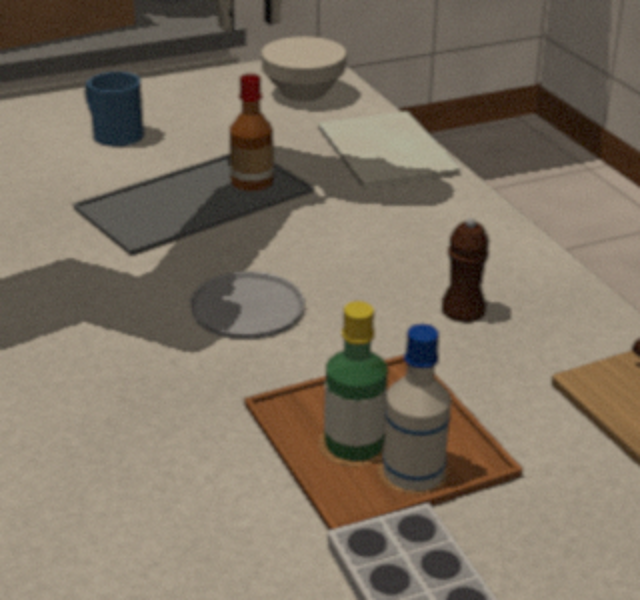

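The vinegar bottle stands upright inside the far half of the side tray, at about (252,150) in this crop. The oil and syrup bottles are next, one look each.

```bash
python3 - <<'E'
from h import *
from plant import bot
for n in ['oil','syr']:
    p,im=look(bot,n,CAP[n][4],CAP[n][2])
    if np.hypot(*(p[:2]-CAP[n][4]))>8: print('odd'); break
    out(bot,n,p)
bot.move_gripper(88)
bot.move_ptp([590,-195,230],Q); bot.pause(.3)
st=bot.read_state(); im=bot.camera('wrist'); cv2.imwrite('pics/w3.png',im[:,:,::-1]); print(st['t']); np.savez('w3.npz',p=st['tcp_pos'],q=st['eef_rot'])
cv2.imwrite('pics/side3.png',bot.camera('side')[:,:,::-1])
E
```

```text
look oil 1805 [321.7 135.1] [299 111  47  49] [ 521.4 -277.3  171. ]
grip w 29.33482243183024 F 39.9996542930603 [0.6 0.3 0.9]
down: cmd z 143.0 nominal 143.5 dF 6.130582326232666
24.9083
look syr 1723 [318.3 133.2] [296 109  45  49] [ 558.  -339.2  174. ]
grip w 28.946575180688026 F 39.999210834503174 [0.5 0.5 1.6]
down: cmd z 142.5 nominal 143 dF 6.661168727624028
37.1583
40.0583
```

View pics/w3.png

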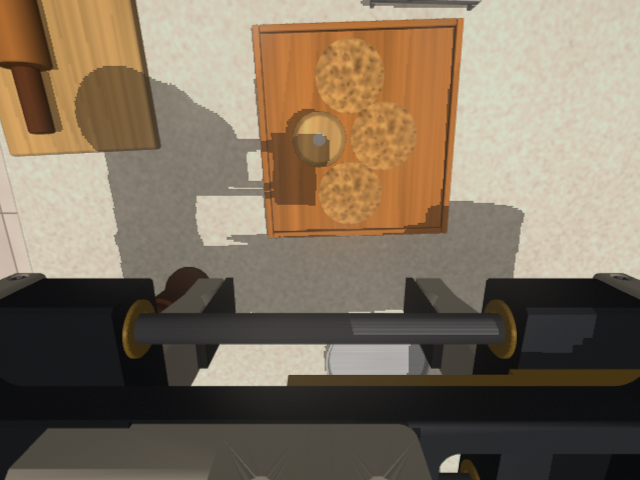

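View pics/side3.png

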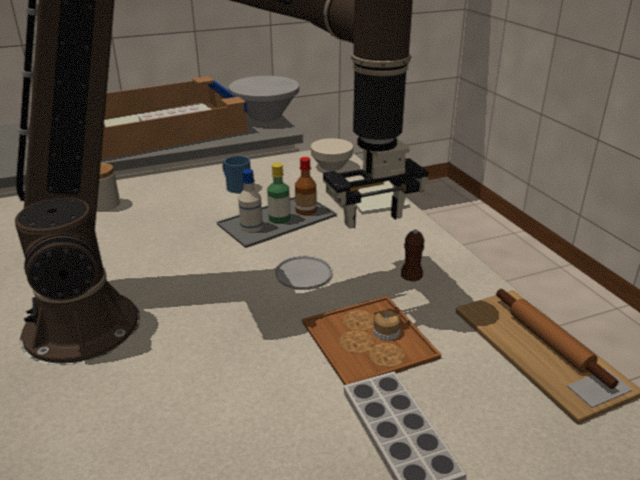

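The wrist view shows the stamp at (319,139) and empty cork discs at (350,75), (383,136) and (349,193). The side view shows all three bottles upright in the side tray.

```bash
python3 - <<'E'
from h import *
from plant import bot
d=np.load('w3.npz'); cal=campose(bot,'wrist',dict(tcp_pos=d['p'],eef_rot=d['q']))
print(load())
for n,uv in [('syr',(350,75)),('oil',(383,136)),('vin',(349,193))]: print(n,cast(cal,uv,6))
im=np.ascontiguousarray(cv2.imread('pics/w3.png')[:,:,::-1])
print('stamp',cast(cal,(319,139),45))
# dish: ellipse from the first wrist image and w1
for a in (np.pi/2,-np.pi/2):
    print(a,bot.solve_ik([590,-275,100],ori(a)),bot.solve_ik([512,4,100],ori(a)))
E
```

```text
{'vin': {'home': [554.9, -215.5, 139], 'spot': [633.4163726903198, 307.61958275793205, 136.5]}, 'oil': {'home': [521.3918107856921, -277.3062225757099, 145.5], 'spot': [547.0, 291.0, 143.0]}, 'syr': {'home': [558.0271142928473, -339.1916804421032, 145], 'spot': [460.5836273096802, 274.38041724206795, 142.5]}}
syr [ 557.6 -338.8    6. ]
oil [ 520.  -278.2    6. ]
vin [ 555.5 -216.     6. ]
stamp [ 589.7 -274.5   45. ]
1.5707963267948966 [-0.1  0.4 -0.2  0.  -0.9 -1.4] [ 0.4  0.2 -0.5  0.  -0.8 -2. ]
-1.5707963267948966 [-0.1  0.4 -0.2  0.  -0.9  1.7] [ 0.4  0.2 -0.5  0.  -0.8  1.2]
```

```bash
python3 - <<'E'
from h import *
from plant import bot
q=ori(-np.pi/2); x,y=589.7,-274.6
bot.move_gripper(80); bot.move_ptp([x,y,110],q)
bot.line_to([x,y,30],120); grab(bot,x,y,11.5,48,30,90)
bot.line_to([512,4,90],200)
zz=lower(bot,512,4,7.5,thr=2.)
release(bot,512,4,zz,66,200)
bot.move_gripper(50); bot.move_ptp([530,-100,250],Q); bot.pause(.2)
print(bot.read_state()['t'])
cv2.imwrite('pics/side4.png',bot.camera('side')[:,:,::-1])
bot.move_ptp([512,84,250],Q); bot.pause(.3); st=bot.read_state()
im=bot.camera('wrist'); cv2.imwrite('pics/w4.png',im[:,:,::-1]); cal=campose(bot,'wrist',st)
print(proj(cal,[512,4,7]),proj(cal,[512,4,44]),st['t'])
cv2.imwrite('pics/m4.png',cv2.resize(np.vstack([im[:300,:,::-1],cv2.imread('pics/side4.png')[150:390]]),(640,540)))
E
```

```text
grip w 53.013759241143944 F 30.000405530881835 [-0.3  0.7  2.6]
down: cmd z 7.0 nominal 7.5 dF 8.616102492170999
52.9167
[318.7 140.6] [318.6 140.2] 54.0333
```

View pics/m4.png

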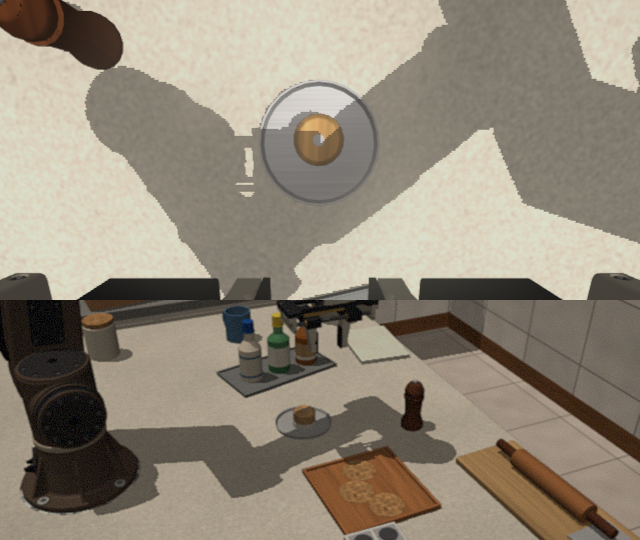

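The stamp sits flat and centred in the dish, at (319,140) against a dish centre of (319,141). Now I return the bottles.

```bash
python3 - <<'E'
from h import *
from plant import bot
d=load()
bot.move_ptp([460,200,250],Q)
for n in ['syr','oil','vin']:
    sx,sy,sz=d[n]['spot']; hx,hy,hz=d[n]['home']
    bot.line_to([sx,sy,235],280)
    grab(bot,sx,sy,sz+.5,24,40,235)
    bot.line_to([hx,hy,235],280)
    zz=lower(bot,hx,hy,hz); release(bot,hx,hy,zz,50,240)
    print(n,bot.read_state()['t'])
bot.move_ptp([560,-190,330],Q); bot.pause(.3)
st=bot.read_state(); im=bot.camera('wrist'); cal=campose(bot,'wrist',st)
for n in CAP:
    b=blobs(im,CAP[n][0],CAP[n][1],60)[0]; print(n,b[0],b[1],cast(cal,b[1],CAP[n][2]))
bot.move_ptp([600,60,330],Q); bot.pause(.3)
s=bot.camera('side'); cv2.imwrite('pics/m5.png',cv2.resize(np.vstack([im[:280,:,::-1],s[150:420,:,::-1]]),(640,550)))
E
```

```text
grip w 29.646991403418575 F 39.99990463256836 [ 0.4 -0.5  0.5]
down: cmd z 144.5 nominal 145 dF 8.307065435668557
syr 64.2333
grip w 29.16884752967769 F 40.00008165836334 [ 0.6 -0.3  1.2]
down: cmd z 145.0 nominal 145.5 dF 8.162563334380767
oil 75.5917
grip w 29.282485984952622 F 39.99994933605194 [1.5 1.  0.9]
down: cmd z 138.5 nominal 139 dF 7.4641177434249935
vin 86.8333
oil 1029 [358.6 130.6] [ 523.1 -277.   171. ]
vin 872 [323.1 195.9] [ 554.7 -217.9  168. ]
syr 1056 [320.4  54. ] [ 557.4 -337.9  174. ]
```

View pics/m5.png

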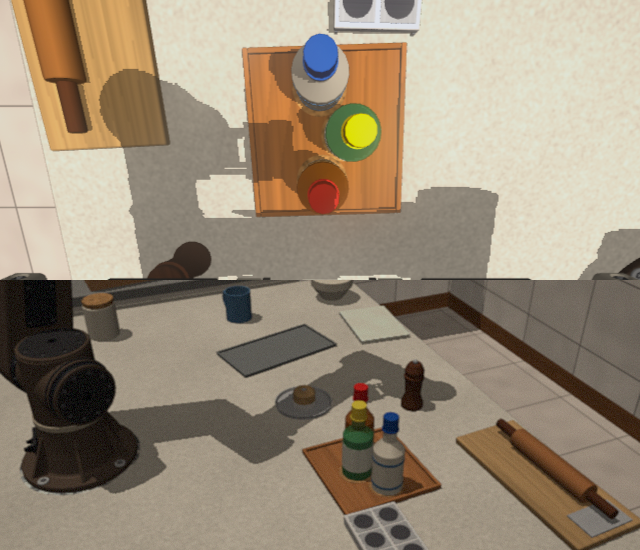

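The caps are within 1 mm of where they were at the start, and everything is upright with the stamp in the dish.

```bash
python3 -c "
from plant import bot
print(bot.close_job())"
```

```text
the job is handed in; nothing more can be done
None
```

The job is handed in at about 90 of 144 s: the stamp lies flat in the middle of the flour dish, all three bottles are upright with caps within 1 mm of where they started, and the mug, mill and mould were left untouched.

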